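Pack the microtome kit tray for transport

ROBOT

A 6-joint arm with a two-finger parallel gripper is mounted at the origin on a cart in front of the work surface, level with it; the furniture and walls round the work are solid. World frame = base frame: x ahead of the robot, y to its left, z up, the work surface at z = 0. Lengths are in m, angles in degrees, forces in N, time in s.
With the tool pointing down it reaches from about 0.4 to 0.825 m from the base axis. Payload 7 kg.
Tool frame: the origin (TCP) lies at the very end of the fingers, on their centre line; the grasp point (between the pads) lies 19 mm behind it (r.pinch_z is the distance from the TCP to the grasp point, in m); z points along the fingers, y is the line along which they close (so a half turn about z gives the same grasp; the last joint's range is limited). The gripper opens to 88 mm and grips with 3 to 60 N. Pads are 19 mm wide; open, the fingers measure 130 mm over their backs; the gripper's body (78 mm by 193 mm) begins 47 mm behind the grasp point.
Start: joints at [83.543, 20.546, 0.682, 0, -70.136, -16.507], TCP at [0.263, 0.621, 0.227] pointing down, gripper open.
Joint ranges: [-176.03, 176.03], [-82.01, 121.73], [-58.28, 71.71], [-173.87, 95.51], [-174.79, -0.11], [-173.66, 173.66]. Speed limits (degrees/s): [136.94, 136.94, 172.46, 180, 180, 180].

INTERFACE

Orientations are given as [roll, pitch, yaw] about the fixed x, y, z axes, in that order (R = Rz(yaw) Ry(pitch) Rx(roll)).
In Python, from cell import sensors, vision, job, r gives the robot as it stands.
- The arm moves only by the shell command python3 -m inch 'ROWS'. ROWS is JSON, a list of rows, each a list of 7 numbers: the opening, from 0 (shut) to 1 (fully open), then the shift along the tool's x, y, z in mm, then the turn, a rotation vector about the tool's x, y, z in degrees. In form: [[claw, dx, dy, dz, rx, ry, rz], ...]. A call has 1 to 5 rows; each row shifts and turns the commanded pose from where the row before left it, along the tool's axes as they then stand; what a row does not reach is not made up. A row lasts 1/8 s, in which the tool goes at most 62.5 mm and 10.7 degrees, less where a joint would pass 70% of its speed; a pose out of reach is approached as far as the arm can. A call with a gripper value outside its range is refused whole. The fingers move at their own pace and stop on an object; the grip force is fixed at half the most. Time passes only in rows, so rows that do not move let the fingers close. It gives the time, the measured TCP pose, the force, the opening and the grip force at its end, in the units of the state.
- sensors.get_obs(): the state, without advancing time (a new reading comes with each control period).
- vision.get_image(name): name is "side" or "top"; returns a dict with "pixels" (480x640x3 uint8, red, green, blue), "vfov" (degrees; the focal length in pixels is half the picture's height over the tangent of half this angle, whatever the lens; pixels are square), "cx", "cy" (the principal point, pixels), "dist_coeffs" ([k1, k2, p1, p2, k3] as OpenCV has them; the pictures are not rectified), "R" (3x3) and "t" (3): a world point X has camera coordinates R X + t. Camera axes: x right, y down, z forward; pixel columns grow to the right and rows downward; lengths in m; the calibration is good to about 2 mm. A picture is of the moment at which its call begins. There is no depth.
- job.sign_off(): hands the job in; it is judged then, once.
Trained networks look in a picture, given as the dict that the camera call returned (one of the last four; its "shot" number tells which), for a name from the list of things; names that differ only in an ending like _2 or _b are one class to them, and where a whole thing is asked for, a point or a joint stands for the part that bears it (a point fixed in the world has none). Each returns a list of dicts, best first, with "confidence" (0 to 1); they miss things now and then, are a little off and sometimes report something else, mostly with a low value. They report only what shows in the picture. A call takes as long as a camera call. They do not tell look-alikes from the thing itself.
- vision.spot_in(picture, name): "centre" ([x, y, z] in m, in world coordinates, good to about 4 mm: the middle of the surface that is visible of it).
- vision.silhouettes(picture, name): "region" (480x640 bool, what is visible of it).
The state is a dict: "t": time; "q": joint angles; "joint_velocities": joint speeds; "joint_efforts": joint torques, N m; "tool_pos": TCP position; "orientation": TCP orientation; "ft_force": force on the tool from outside, world axes, zero at the start; "ft_torque": the same for the moment, N m; "width": finger opening in m; "grip_force": force on a finger pad.
Only numpy, scipy, OpenCV 4.12 (cv2) and the standard library are available. Lean on these libraries where they do the work, as an engineer would, in place of code of your own. Each camera call takes 0.05 s, during which the arm holds its last target. There are 200 camera calls.

TASK

Pack the grey tray for transport. First push the steel bar (the shorter, thicker one lying on the bench) fully home under the lip until it lies flat and parallel against the rear rail; then lay the blade dispenser flat on the tray floor in front of it, lengthwise from rail to front sill and midway between the side posts; last lay the longer, thinner aluminium bar from the black cradle down in the slots of the posts, over the dispenser. Leave the jar, beaker and wash bottle where they stand.

Things in the scene. Friction and masses are not known exactly. Their poses are not given: they have to be found in the camera images.
- tray: Fixed grey tray, 156 (x) x 210 (y) x 55 (z) mm; origin at its underside, midway in y, 74 mm from its rear and 82 mm from its front edge; x towards the rear rail, y along it. In its frame, mm: floor top z 5; front sill inner face x -76, top z 15; side walls inner faces y +/-101, top z 21; rail face x +68. Steel bar home: centre at x +55; then 118 mm remain between it and the sill for the dispenser (98).
- rail (a point): Foot of the rear rail's face, at the middle of its length, on the tray floor; axes as the tray. From the rail's top a lip overhangs 20 mm towards -x along the whole length, 28 to 32 mm above the floor, so the steel bar gets home only by being set on the floor in front of the lip and slid to +x.
- slot_left (a point): Centre of the floor of the slot in the left (+y) post, at x -37, y +78, z 33 mm in the tray frame; axes as the tray. Slot along y, 40 mm long, 34 mm wide, end stop 23 mm to +y of here. Its two walls, 8 mm thick, rise 22 mm above here. The post measures 50 (x) x 40 (y) mm. 116 mm are clear between the two posts.
- slot_right (a point): The same for the right (-y) post, at x -37, y -78 mm; end stop 23 mm to -y of here. The aluminium bar bridges both slots and clears the dispenser below it by 2 mm.
- cradle: Fixed black cradle holding the aluminium bar at the start: 96 mm long (its y), 56 mm wide at the foot; two walls, 25 mm apart inside and 41 mm outside, top z 32, floor z 8; origin at the centre of its underside. The bar lifts straight up out of it.
- stop_bar_centre (a point): Centre (half-way up) of the steel bar, loose, 26 (x) x 170 (y) x 22 (z) mm, 0.15 to 0.33 kg, plain rectangular; lies flat on the bench.
- dispenser_centre (a point): Centre (half-way up its height of 26 mm) of the blade dispenser, a loose blue and black plastic box, 98 mm long (its y) and 52 mm wide (its x), lying flat on the bench; about 0.11 kg. Around the middle of its length its sides are upright and 47 mm apart, 22 mm high. Either end may face the rail.
- hold_bar_centre (a point): Centre (half-way up) of the aluminium bar, loose, 20 (x) x 186 (y) x 20 (z) mm, 0.06 to 0.13 kg. In the cradle the walls stand 4 mm above it and enclose its middle; 45 mm of each end stick out, 8 mm above the bench. In the tray the posts enclose its ends, so it can be held only by its middle: it has to be put down on the bench between and taken again.
- jar: Bystander: glass staining jar with lid, 55 mm across, 114 mm high; origin under its centre.
- beaker: Bystander: small beaker, 52 mm across, 65 mm high; origin under its centre.
- wash_bottle: Bystander: white wash bottle with red cap, 66 mm across, 182 mm high; origin at the bench, body axis 14 mm from it.
There are look-alikes about, which are no part of the job. What is shaped like the part that bears dispenser_centre but purple is not meant.

How it is judged:
By the outcome, as a careful person would: the job done as asked, in the order asked, and still so for the second after the job is handed in, with the robot touching nothing.
It also fails if it takes over 72 s, if anything falls off the work surface, if the arm or the gripper's body presses on something with over 40 N, if the wrist force passes 120 N, or if a joint passes its speed limit or range.

## Working session

There is one attempt and no reset: what is moved stays moved. The work goes in short steps, Python scripts to look and compute and a shell command to move; the robot and the scene stay as the last step left them, time stands still between calls to the robot, and variables do not carry over. Pictures are saved under pics/ and viewed, at most 10 in all, crops included, and the job is handed in when it is done.

```bash
ls; mkdir -p pics; cat > h.py <<'E'
import numpy as np, cv2
from cell import sensors, vision, job, r
from scipy.spatial.transform import Rotation as Ro
def K(p):
    f=240/np.tan(np.radians(p["vfov"])/2); return np.array([[f,0,p["cx"]],[0,f,p["cy"]],[0,0,1]])
def ray(p,uv,z):
    uv=np.array(uv,float).reshape(-1,1,2)
    n=cv2.undistortPoints(uv,K(p),np.array(p["dist_coeffs"],float)).reshape(-1,2)
    R=np.array(p["R"]);t=np.array(p["t"]);c=-R.T@t
    d=np.c_[n,np.ones(len(n))]@R
    return c+d*((z-c[2])/d[:,2])[:,None]
def proj(p,X):
    R=np.array(p["R"]);return cv2.projectPoints(np.array(X,float).reshape(-1,1,3),cv2.Rodrigues(R)[0],np.array(p["t"],float),K(p),np.array(p["dist_coeffs"],float))[0].reshape(-1,2)
def save(p,n): cv2.imwrite("pics/"+n+".png",p["pixels"][:,:,::-1])
E
python3 - <<'E'
from h import *
for n in ("top","side"):
    p=vision.get_image(n); save(p,n+"0"); print(n,p["vfov"],-np.array(p["R"]).T@p["t"])
    for k in "tray cradle stop_bar_centre dispenser_centre hold_bar_centre jar beaker wash_bottle".split():
        for d in vision.silhouettes(p,k)[:3]:
            m=d["region"].astype(np.uint8); 
            c=max(cv2.findContours(m,0,1)[0],key=cv2.contourArea)
            b=cv2.boxPoints(cv2.minAreaRect(c)); print(k,round(d["confidence"],2),m.sum(),b.round().astype(int).tolist())
        print("  spot",[(np.round(d["centre"],3).tolist(),round(d["confidence"],2)) for d in vision.spot_in(p,k)[:3]])
o=sensors.get_obs();print(o["t"],o["tool_pos"],o["orientation"],o["width"])
E
```

```text
pics
top 48.44091438702639 [ 0.43070925 -0.04793998  1.03385487]
tray 0.78 9252 [[183, 265], [192, 182], [306, 194], [296, 278]]
  spot [([0.59, 0.06, 0.006], 0.68)]
cradle 0.94 870 [[369, 221], [370, 210], [420, 216], [419, 227]]
  spot [([0.613, -0.231, 0.028], 0.65)]
stop_bar_centre 0.63 1283 [[350, 313], [438, 293], [442, 308], [353, 327]]
  spot [([0.434, -0.223, 0.025], 0.8)]
dispenser_centre 0.97 1301 [[400, 351], [426, 341], [445, 392], [419, 402]]
dispenser_centre 0.94 1193 [[372, 252], [423, 245], [427, 271], [376, 279]]
  spot [([0.527, -0.236, 0.025], 0.88), ([0.321, -0.271, 0.028], 0.75)]
hold_bar_centre 0.9 1028 [[347, 208], [349, 196], [445, 208], [443, 220]]
hold_bar_centre 0.28 762 [[387, 162], [402, 131], [426, 143], [411, 174]]
  spot [([0.631, -0.227, 0.028], 0.57)]
jar 0.86 1008 [[322, 152], [325, 111], [354, 113], [351, 154]]
jar 0.45 1358 [[350, 312], [439, 293], [442, 309], [353, 328]]
  spot [([0.762, -0.116, 0.097], 0.86)]
beaker 0.75 734 [[392, 136], [421, 136], [421, 167], [392, 167]]
  spot [([0.742, -0.249, 0.03], 0.64), ([0.757, 0.049, 0.113], 0.4)]
was
[... 679 characters left out ...]
-0.221, 0.02], 0.57)]
hold_bar_centre 0.58 669 [[263, 225], [294, 171], [306, 178], [276, 232]]
  spot [([0.631, -0.197, 0.029], 0.96)]
jar 0.78 1330 [[184, 185], [213, 182], [219, 239], [191, 242]]
  spot [([0.767, -0.094, 0.065], 0.74)]
beaker 0.96 791 [[224, 168], [248, 166], [250, 203], [227, 205]]
  spot [([0.736, -0.228, 0.048], 0.66)]
wash_bottle 0.56 3085 [[128, 221], [170, 201], [211, 289], [168, 309]]
wash_bottle 0.56 775 [[363, 188], [377, 183], [396, 238], [381, 243]]
wash_bottle 0.19 817 [[321, 187], [347, 186], [349, 221], [323, 222]]
  spot [([0.76, 0.072, 0.09], 0.83)]
1.7 [0.2633583  0.62146731 0.2265527 ] [ 1.79998528e+02  9.35965820e-04 -2.29637111e+01] 0.08767824965302612
```

View pics/top0.png

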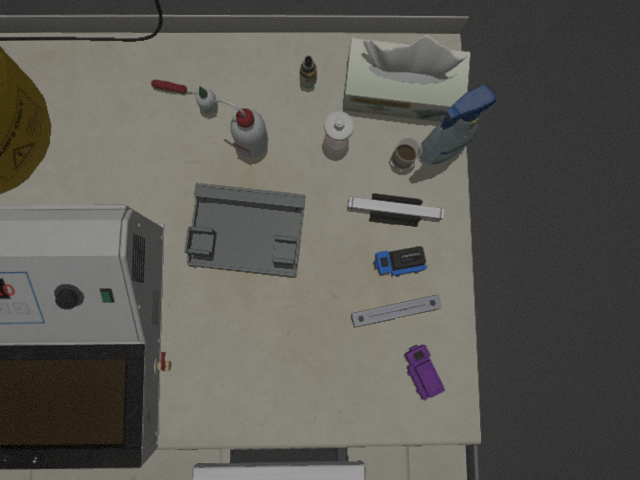

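View pics/side0.png

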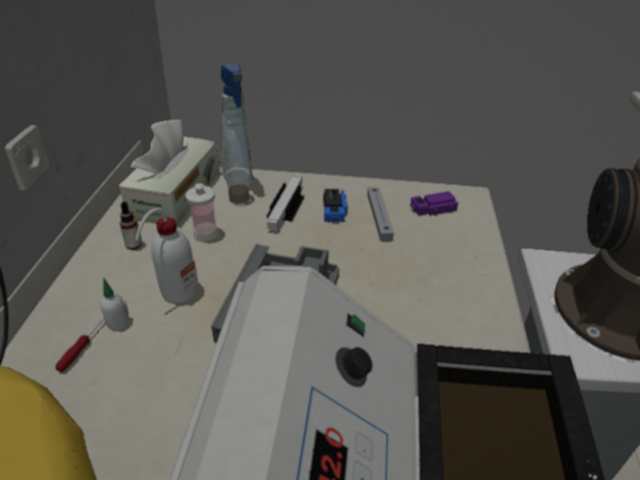

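The top view shows the tray at (247,230), the aluminium bar in its cradle at (396,208), the blue dispenser at (400,262) and the steel bar at (396,311). The purple look-alike is at (424,372), the jar at (338,130), the beaker at (404,155) and the wash bottle at (248,130). An instrument stands on the left; the side view shows it too and it hides most of the tray. Next I fit the models to the silhouettes and estimate the instrument's height.

```bash
cat > fit.py <<'E'
from h import *
from scipy.optimize import minimize
B=lambda x0,x1,y0,y1,z0,z1: np.array([[x,y,z] for x in(x0,x1) for y in(y0,y1) for z in(z0,z1)])/1000
def box(l,w,h,z0=0): return [B(-w/2,w/2,-l/2,l/2,z0,z0+h)]
def posts():
    o=[]
    for s in(1,-1):
        ya,yb=sorted((s*58,s*101)); o.append(B(-62,-12,ya,yb,0,33))
        for a,b in((-62,-54),(-20,-12)): o.append(B(a,b,ya,yb,33,55))
    return o
TRAY=[B(-82,74,-105,105,0,5),B(-82,-76,-105,105,0,15),B(-82,74,101,105,0,21),B(-82,74,-105,-101,0,21),B(68,74,-105,105,0,37),B(48,74,-105,105,33,37)]+posts()
def rend(p,parts,v):
    c,s=np.cos(v[2]),np.sin(v[2]); m=np.zeros((1920,2560),np.uint8)
    for P in parts:
        X=P@np.array([[c,s,0],[-s,c,0],[0,0,1]])+[v[0],v[1],0]
        u=proj(p,X); cv2.fillConvexPoly(m,cv2.convexHull(((u+.5)*4*16).astype(np.int32)),255,shift=4)
    return cv2.resize(m,(640,480),interpolation=cv2.INTER_AREA)/255.
def fit(obs,parts,v0):
    # obs: list of (picture, region)
    def cost(v):
        v=[v0[0]+v[0]/1000,v0[1]+v[1]/1000,v0[2]+np.radians(v[2])]; J=0
        for p,g in obs:
            m=rend(p,parts,v); J+=1-np.minimum(m,g).sum()/np.maximum(m,g).sum()
        return J
    b=min((minimize(cost,[0,0,a],method="Nelder-Mead",options=dict(initial_simplex=[[0,0,a],[8,0,a],[0,8,a],[0,0,a+6]],xatol=.1,fatol=1e-4)) for a in(-5,5)),key=lambda r:r.fun)
    return [v0[0]+b.x[0]/1000,v0[1]+b.x[1]/1000,v0[2]+np.radians(b.x[2])],b.fun
def region(p,k,near):
    L=vision.silhouettes(p,k); u=proj(p,near)[0]
    L=[d for d in L if d["region"][tuple(np.clip((u[1]+np.arange(-6,7)).astype(int),0,479)),][:,max(0,int(u[0])-6):int(u[0])+7].any()]
    return L[0]["region"].astype(float) if L else None
def overlay(p,items,n,crop):
    im=cv2.resize(p["pixels"][:,:,::-1],None,fx=4,fy=4,interpolation=cv2.INTER_CUBIC)
    for parts,v in items:
        c,s=np.cos(v[2]),np.sin(v[2])
        for P in parts:
            u=(proj(p,P@np.array([[c,s,0],[-s,c,0],[0,0,1]])+[v[0],v[1],0])+.5)*4
            for i in range(8):
                for b in(1,2,4):
                    if not i&b: cv2.line(im,tuple(map(int,u[i])),tuple(map(int,u[i|b])),(0,255,255),1)
    x0,y0,x1,y1=[4*c for c in crop]; cv2.imwrite("pics/"+n+".png",im[y0:y1,x0:x1])
E
python3 - <<'E'
from fit import *
T=vision.get_image("top");S=vision.get_image("side")
out=[]
for k,parts,v0,use in (("tray",TRAY,(.6,.065,-.1),"T"),("stop_bar_centre",box(170,26,22),(.43,-.22,.2),"TS"),("dispenser_centre",box(98,50,25),(.527,-.23,.14),"TS"),("hold_bar_centre",box(186,20,20,8),(.625,-.22,-.12),"T")):
    for us in {use,"T"}:
        obs=[(p,g) for c,p in(("T",T),("S",S)) if c in us for g in[region(p,k,[v0[0],v0[1],.02])] if g is not None]
        v,f=fit(obs,parts,v0); print(k,us,len(obs),np.round(v,4),round(np.degrees(v[2]),2),round(f,3))
    out.append((parts,v))
overlay(T,out,"ov",(180,170,380,320)); overlay(T,out,"ov2",(300,180,460,330))
def tri(a,b):
    A=[];bb=[]
    for p,u in((T,a),(S,b)):
        c=-np.array(p["R"]).T@p["t"]; d=ray(p,u,.1)[0]-c; d/=np.linalg.norm(d); M=np.eye(3)-np.outer(d,d);A.append(M);bb.append(M@c)
    return np.linalg.lstsq(np.vstack(A),np.hstack(bb),rcond=None)[0].round(3)
print("knob",tri((68,296),(353,364)),"btn",tri((107,296),(355,320)),"corner",tri((128,207),(265,268)), "bottle cap",tri((245,117),(167,226)),"jar",tri((339,124),(200,190)))
E
```

```text
tray T 1 [ 0.5913  0.0598 -0.1205] -6.91 0.023
stop_bar_centre T 1 [ 0.4307 -0.2247  0.2041] 11.69 0.068
stop_bar_centre TS 2 [ 0.4307 -0.2247  0.2022] 11.59 0.305
dispenser_centre T 1 [ 0.5235 -0.2351  0.1544] 8.85 0.158
dispenser_centre TS 2 [ 0.5249 -0.2362  0.1105] 6.33 0.299
hold_bar_centre T 1 [ 0.6281 -0.2296 -0.1261] -7.22 0.102
knob [0.458 0.321 0.185] btn [0.459 0.259 0.187] corner [0.582 0.219 0.22 ] bottle cap [0.767 0.05  0.139] jar [ 0.768 -0.116  0.102]
```

View pics/ov.png

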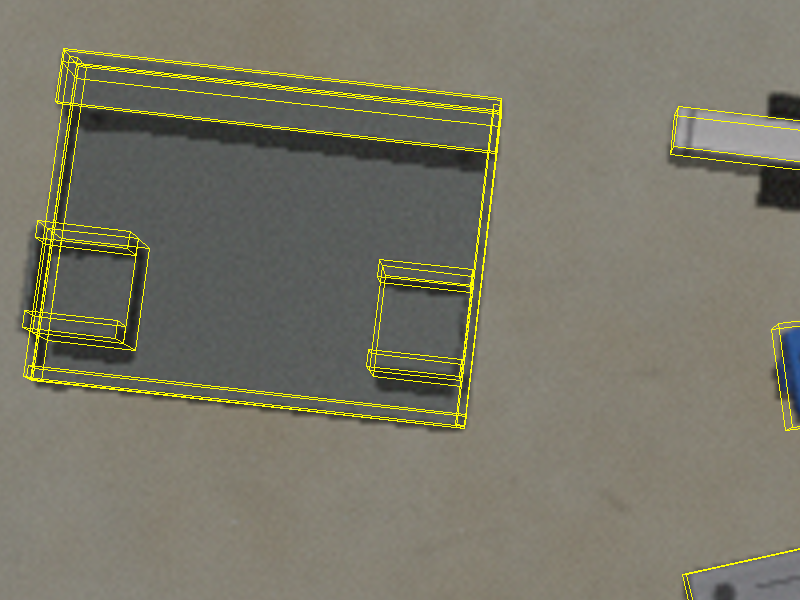

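View pics/ov2.png

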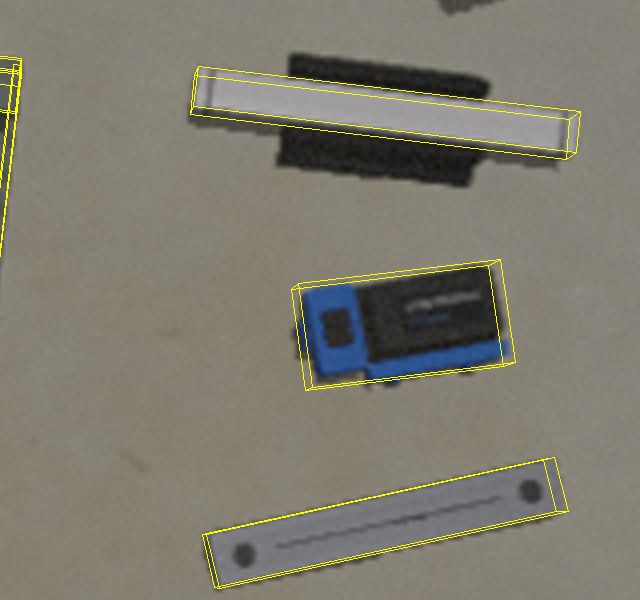

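The overlays fit the tray to within about a pixel, and the bars fit well. The dispenser is within about 2 mm. The instrument is about 0.22 m high, so I'll lift before swinging over it. First, a helper that works out rows.

```bash
cat > plan.py <<'E'
# usage: plan.py claw x y z yaw [claw x y z yaw ...] in m/deg; 'T' prefix: tray-frame mm, yaw relative to tray
import sys; from h import *
TR=(.5913,.0598,-6.91)
def w(x,y,yaw): c,s=np.cos(np.radians(TR[2])),np.sin(np.radians(TR[2])); return TR[0]+(c*x-s*y)/1000,TR[1]+(s*x+c*y)/1000,yaw+TR[2]
if __name__=="__main__":
    o=sensors.get_obs(); p=np.array(o["tool_pos"]); R=Ro.from_euler("xyz",o["orientation"],degrees=True)
    a=sys.argv[1:]; tray=a[0]=="T"; a=a[1:] if tray else a
    a=np.array(a,float).reshape(-1,5)
    for cl,x,y,z,yaw in a:
        if tray: x,y,yaw=w(x,y,yaw); z/=1000
        G=np.array([x,y,z]); RG=Ro.from_euler("xyz",[180,0,yaw],degrees=True)
        rv=(R.inv()*RG).as_rotvec(degrees=True); n=int(max(np.ceil(np.linalg.norm(G-p)/.055),np.ceil(np.linalg.norm(rv)/10),1))
        rows=[]
        for i in range(n):
            d=R.inv().apply(G-p)/(n-i)*1000; rv=(R.inv()*RG).as_rotvec(degrees=True)/(n-i)
            d,rv=d.round(0 if n-i>1 else 1),rv.round(1); rows.append([cl]+[float('%g'%(q+0)) for q in (*d,*rv)])
            p=p+R.apply(d)/1000; R=R*Ro.from_rotvec(rv,degrees=True)
        for i in range(0,n,5): print(str(rows[i:i+5]).replace(".0,",",").replace(".0]","]").replace("-0,","0,").replace(" ",""))
E
python3 plan.py 1 .263 .621 .36 -23  1 .5 .2 .36 -50 1 .431 -.225 .20 -78.4
```

```text
[[np.float64(1.0),0,0,-44,0,0,0],[np.float64(1.0),0,0,-45,0,0,0],[np.float64(1.0),-0.1,0.6,-44.4,0,0,0]]
[[np.float64(1.0),42,33,0,0,0,3],[np.float64(1.0),44,30,0,0,0,3],[np.float64(1.0),46,28,0,0,0,3],[np.float64(1.0),47,26,0,0,0,3],[np.float64(1.0),48,23,0,0,0,3]]
[[np.float64(1.0),50,21,0,0,0,3],[np.float64(1.0),51,18,0,0,0,3],[np.float64(1.0),51,15,0,0,0,3],[np.float64(1.0),52.6,13.1,-0.1,0,0,3]]
[[np.float64(1.0),31,36,18,0,0,3.2],[np.float64(1.0),33,34,18,0,0,3.2],[np.float64(1.0),35,33,18,0,0,3.1],[np.float64(1.0),37,31,18,0,0,3.2],[np.float64(1.0),38,28,18,0,0,3.1]]
[[np.float64(1.0),40,26,18,0,0,3.2],[np.float64(1.0),42,24,17,0,0,3.1],[np.float64(1.0),43,22,18,0,0,3.2],[np.float64(1.0),43.3,19.9,17,0,0,3.1]]
```

```bash
sed -i 's/rows.append(\[cl\]/rows.append([float(cl)]/' plan.py
python3 -m inch '[[1,0,0,-44,0,0,0],[1,0,0,-45,0,0,0],[1,0,0,-44,0,0,0]]'
python3 -m inch '[[1,42,33,0,0,0,3],[1,44,30,0,0,0,3],[1,46,28,0,0,0,3],[1,47,26,0,0,0,3],[1,48,23,0,0,0,3]]'
python3 -m inch '[[1,50,21,0,0,0,3],[1,51,18,0,0,0,3],[1,51,15,0,0,0,3],[1,53,13,0,0,0,3]]'
python3 -m inch '[[1,31,36,18,0,0,3.2],[1,33,34,18,0,0,3.2],[1,35,33,18,0,0,3.1],[1,37,31,18,0,0,3.2],[1,38,28,18,0,0,3.1]]'
python3 -m inch '[[1,40,26,18,0,0,3.2],[1,42,24,17,0,0,3.1],[1,43,22,18,0,0,3.2],[1,43,20,17,0,0,3.1]]'
python3 plan.py 0.8 .431 -.225 .06 -78.4 0.8 .431 -.225 .004 -78.4
```

```text
t: 2.58
tool_pos: [0.2634, 0.6214, 0.3611]
orientation: [-180.0, -0.0, -23.0]
ft_force: [-0.3, 1.5, 0.3]
width: 0.0876
grip_force: 0.0
t: 3.2
tool_pos: [0.3951, 0.3867, 0.3598]
orientation: [-180.0, 0.0, -38.0]
ft_force: [0.2, 1.0, 0.1]
width: 0.0879
grip_force: 0.0
t: 3.7
tool_pos: [0.5013, 0.1987, 0.3599]
orientation: [-180.0, 0.0, -50.0]
ft_force: [0.4, -0.5, 0.1]
width: 0.0876
grip_force: 0.0
t: 4.32
tool_pos: [0.4617, -0.0365, 0.2694]
orientation: [-179.9, -0.0, -65.9]
ft_force: [0.7, -0.2, -0.6]
width: 0.0877
grip_force: 0.0
t: 4.82
tool_pos: [0.4312, -0.226, 0.1994]
orientation: [-179.9, -0.0, -78.5]
ft_force: [2.0, 0.1, 0.9]
width: 0.0876
grip_force: 0.0
[[0.8,0,0,46,0,0,0],[0.8,-1,0,47,0,0,0],[0.8,0,0.1,46.4,-0.1,0,-0.1]]
[[0.8,0,0,28,0,0,0],[0.8,0,0,28,0,0,0]]
```

```bash

python3 -m inch '[[0.6,-1,0,46,0,0,0],[0.6,0,0,47,0,0,0],[0.6,0,0,46,0,0,0],[0.6,0,0,28,0,0,0],[0.6,0,0,28,0,0,0]]'
python3 -m inch '[[0,0,0,0,0,0,0],[0,0,0,0,0,0,0],[0,0,0,0,0,0,0],[0,0,0,0,0,0,0]]'
python3 plan.py 0 .431 -.225 .11 -78.4; echo; python3 - <<'E'
from plan import w
print(w(5,0,-90),w(5,0,-90))
E
```

```text
t: 5.45
tool_pos: [0.4314, -0.2235, 0.0037]
orientation: [-180.0, -0.0, -78.4]
ft_force: [0.1, 0.3, -0.3]
width: 0.0531
grip_force: 0.0
t: 5.95
tool_pos: [0.4324, -0.2235, 0.0058]
orientation: [-179.9, -0.0, -78.3]
ft_force: [-0.2, 0.9, 6.8]
width: 0.0261
grip_force: 30.0
[[0,1,1,-52,-0.1,0,0],[0,0.2,0.5,-52.2,0,0,0.1]]

(np.float64(0.5962636817948754), np.float64(0.05919844947076561), -96.91) (np.float64(0.5962636817948754), np.float64(0.05919844947076561), -96.91)
```

```bash

python3 -m inch '[[0,0,0,-52,0,0,0],[0,0,0,-52,0,0,0]]'
python3 plan.py T 0 8 0 115 -90; python3 plan.py T 0 8 0 20 -90
```

```text
t: 6.2
tool_pos: [0.4307, -0.2233, 0.1098]
orientation: [179.9, 0.0, -78.4]
ft_force: [1.2, -0.3, -1.1]
width: 0.026
grip_force: 30.0
[[0,-40,-37,-1,0,0,3.1],[0,-42,-35,-1,0,0,3.1],[0,-44,-32,-1,0,0,3.1],[0,-46,-30,-1,0,0,3.1],[0,-48,-27,-1,0,0,3.1]]
[[0,-49,-25.4,-0.4,0.1,0,3]]
[[0,-35,-32,13,0,0,2.6],[0,-36,-30,13,0,0,2.7],[0,-37,-28,13,0,0,2.6],[0,-39,-27,13,0,0,2.7],[0,-40,-25,13,0,0,2.6]]
[[0,-41,-23,12,0,0,2.7],[0,-41.5,-20.9,12.6,0.1,0,2.6]]
```

```bash

python3 -m inch '[[0,-40,-37,-1,0,0,3.1],[0,-42,-35,-1,0,0,3.1],[0,-44,-32,-1,0,0,3.1],[0,-46,-30,-1,0,0,3.1],[0,-48,-27,-1,0,0,3.1]]'
python3 -m inch '[[0,-49,-25,0,0,0,3],[0,0,0,0,0,0,0]]'
python3 plan.py T 0 8 0 60 -90 0 8 0 15 -90
python3 - <<'E'
from h import *
p=vision.get_image("top"); cv2.imwrite("pics/a.png",cv2.resize(p["pixels"][130:330,130:400,::-1],None,fx=2.5,fy=2.5))
E
```

```text
t: 6.82
tool_pos: [0.5718, 0.0133, 0.114]
orientation: [-180.0, 0.0, -94.0]
ft_force: [0.7, -0.3, -1.5]
width: 0.0256
grip_force: 30.0
t: 7.08
tool_pos: [0.6012, 0.062, 0.1134]
orientation: [-180.0, 0.0, -96.7]
ft_force: [-0.4, 0.3, -2.3]
width: 0.0258
grip_force: 30.0
[[0,3.4,1.6,53.4,0,0,0.2]]
[[0,0,0,45,0,0,0]]
```

View pics/a.png

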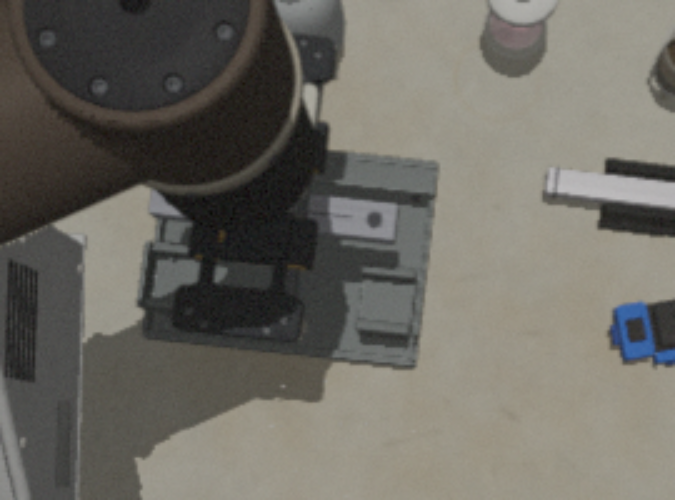

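```bash

python3 -m inch '[[0,3,2,48,0,0,0],[0,0,0,40,0,0,0],[0,0,0,0,0,0,0]]'
python3 plan.py T 0 8 0 11 -90
```

```text
t: 7.5
tool_pos: [0.595, 0.0545, 0.0234]
orientation: [179.7, -0.1, -96.9]
ft_force: [0.7, 0.1, -0.1]
width: 0.0257
grip_force: 30.0
[[0,-4.8,-3.7,12.4,0.3,-0.1,0]]
```

```bash

python3 -m inch '[[0,-4,-4,4,0,0,0],[0,0,0,6,0,0,0],[0,0,0,0,0,0,0],[0,0,0,0,0,0,0]]'
python3 plan.py T 0 8 0 11 -90
```

```text
t: 8.0
tool_pos: [0.6018, 0.0596, 0.0161]
orientation: [-180.0, 0.0, -96.9]
ft_force: [1.0, 0.4, -1.1]
width: 0.0258
grip_force: 30.0
[[0,1.1,2.5,5.1,0,0,0.1]]
```

```bash

python3 -m inch '[[0,1,2,3,0,0,0],[0,0,0,2,0,0,0],[0,0,0,0,0,0,0],[0,0,0,0,0,0,0]]'
python3 plan.py T 0 8 0 11 -90
```

```text
t: 8.5
tool_pos: [0.5993, 0.0587, 0.0109]
orientation: [180.0, -0.0, -96.9]
ft_force: [-3.6, 0.3, 5.2]
width: 0.026
grip_force: 30.0
[[0,-0.1,0.1,-0.1,0,0,0.1]]
```

```bash

python3 -m inch '[[0.38,0,0,0,0,0,0],[0.38,0,0,0,0,0,0],[0.38,0,0,-30,0,0,0],[0.5,0,0,-45,0,0,0],[0.65,0,0,-45,0,0,0]]'
python3 plan.py T 0.65 -28 0 130 0  0.65 -28 0 60 0 0.65 -28 0 9 0
```

```text
t: 9.12
tool_pos: [0.5995, 0.0587, 0.1316]
orientation: [180.0, -0.0, -96.9]
ft_force: [1.4, 0.7, -0.5]
width: 0.0477
grip_force: 0.0
[[0.65,0,4,0,0,0,-10],[0.65,-1,4,0,0,0,-10],[0.65,-1,4,0,0,0,-10],[0.65,-2,3,0,0,0,-10],[0.65,-3,3,0,0,0,-10]]
[[0.65,-3,3,0,0,0,-10],[0.65,-3,2,1,0,0,-10],[0.65,-4,1,0,0,0,-10],[0.65,-4.2,0.9,0.6,0,0,-10]]
[[0.65,0,0,35,0,0,0],[0.65,0,0,35,0,0,0]]
[[0.65,0,0,51,0,0,0]]
```

```bash

python3 -m inch '[[0.65,0,4,0,0,0,-10],[0.65,-1,4,0,0,0,-10],[0.65,-1,4,0,0,0,-10],[0.65,-2,3,0,0,0,-10],[0.65,-3,3,0,0,0,-10]]'
python3 -m inch '[[0.65,-3,3,0,0,0,-10],[0.65,-3,2,1,0,0,-10],[0.65,-4,1,0,0,0,-10],[0.65,-4,1,0,0,0,-10],[0.65,0,0,0,0,0,0]]'
python3 plan.py T 0.65 -28 0 70 0 0.65 -28 0 9 0
python3 - <<'E'
from h import *
p=vision.get_image("top"); cv2.imwrite("pics/b.png",cv2.resize(p["pixels"][130:330,130:400,::-1],None,fx=2.5,fy=2.5))
E
```

```text
t: 9.75
tool_pos: [0.5797, 0.0617, 0.1304]
orientation: [-180.0, -0.0, -46.5]
ft_force: [-0.5, -0.0, -0.0]
width: 0.0568
grip_force: 0.0
t: 10.38
tool_pos: [0.5637, 0.0632, 0.1295]
orientation: [-180.0, -0.0, -6.9]
ft_force: [-0.1, 0.2, 0.1]
width: 0.0573
grip_force: 0.0
[[0.65,0,0,30,0,0,0],[0.65,-0.1,0,29.5,0,0,0]]
[[0.65,0,0,31,0,0,0],[0.65,-0.1,0,30,0,0,0]]
```

View pics/b.png

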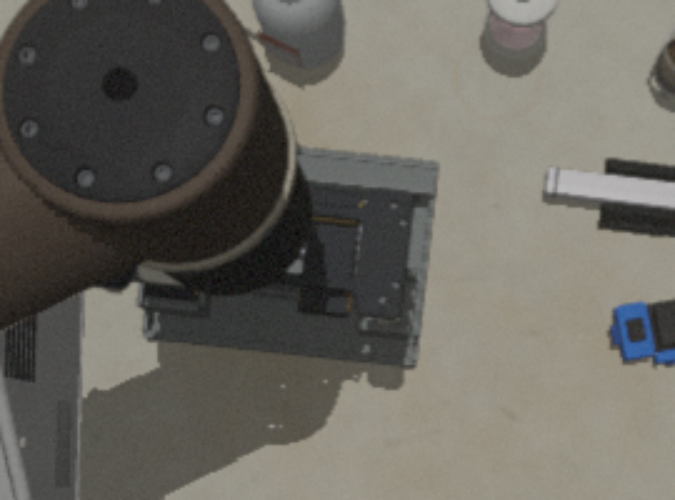

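The arm hides the tray middle (crop 80–300, 0–300); the rail and right post show undisturbed. I'll descend with force checks.

```bash

python3 -m inch '[[0.65,0,0,50,0,0,0],[0.65,0,0,40,0,0,0],[0.65,0,0,10,0,0,0],[0.65,0,0,0,0,0,0]]'
python3 -m inch '[[0.65,0,0,8,0,0,0],[0.65,0,0,8,0,0,0],[0.65,0,0,4,0,0,0],[0.65,0,0,0,0,0,0]]'
python3 plan.py T 0.65 -28 0 9 0 0.65 -18 0 9 0 0.65 28 0 9 0
```

```text
t: 10.92
tool_pos: [0.5641, 0.0631, 0.0297]
orientation: [180.0, 0.0, -6.9]
ft_force: [-0.6, -0.2, -0.0]
width: 0.0567
grip_force: 0.0
t: 11.42
tool_pos: [0.5636, 0.063, 0.0094]
orientation: [180.0, 0.0, -6.9]
ft_force: [-0.2, -0.3, 0.2]
width: 0.0567
grip_force: 0.0
[[0.65,-0.1,-0.1,0.4,0,0,0]]
[[0.65,10,0,0,0,0,0]]
[[0.65,46,0,0,0,0,0]]
```

```bash

python3 -m inch '[[0.65,10,0,0,0,0,0],[0.65,10,0,0,0,0,0],[0.65,10,0,0,0,0,0],[0.65,10,0,0,0,0,0]]'
python3 -m inch '[[0.65,6,0,0,0,0,0],[0.65,5,0,0,0,0,0],[0.65,4,0,0,0,0,0],[0.65,0,0,0,0,0,0]]'
python3 plan.py T 0.65 32 0 9 0
```

```text
t: 11.92
tool_pos: [0.6042, 0.0581, 0.0095]
orientation: [180.0, 0.0, -6.9]
ft_force: [-1.6, 0.1, 0.2]
width: 0.0572
grip_force: 0.7
t: 12.42
tool_pos: [0.6187, 0.0566, 0.0095]
orientation: [-180.0, -0.0, -6.9]
ft_force: [-0.4, 0.4, 0.8]
width: 0.0571
grip_force: 0.0
[[0.65,4.4,0.1,0.5,0,0,0]]
```

```bash

python3 -m inch '[[0.65,3,0,0,0,0,0],[0.65,2,0,0,0,0,0],[0.65,0,0,0,0,0,0]]'
python3 -m inch '[[0.65,1.5,0,0,0,0,0],[0.65,0,0,0,0,0,0]]'
python3 -m inch '[[0.65,1.5,0,0,0,0,0],[0.65,0,0,0,0,0,0]]'
python3 plan.py T 0.65 32 0 9 0
```

```text
t: 12.8
tool_pos: [0.6234, 0.0559, 0.0096]
orientation: [180.0, 0.0, -6.9]
ft_force: [-1.1, -0.6, -0.8]
width: 0.0569
grip_force: 0.2
t: 13.05
tool_pos: [0.6235, 0.0558, 0.0095]
orientation: [180.0, 0.1, -6.9]
ft_force: [-4.6, 2.6, 3.6]
width: 0.057
grip_force: 3.0
t: 13.3
tool_pos: [0.6235, 0.0557, 0.0094]
orientation: [179.9, 0.3, -6.8]
ft_force: [-11.4, 3.7, 8.4]
width: 0.0571
grip_force: 5.8
[[0.65,-0.5,-0.2,0.4,0.1,0.3,0.1]]
```

The bar is home: contact came at tray x 32.4, as computed. Now I retreat and re-measure the dispenser.

```bash

python3 -m inch '[[0.65,-6,0,0,0,0,0],[0.65,-20,0,0,0,0,0],[0.65,0,0,-50,0,0,0],[0.8,0,0,-50,0,0,0],[0.8,0,0,-40,0,0,0]]'
python3 - <<'E'
from fit import *
T=vision.get_image("top")
g=region(T,"dispenser_centre",[.525,-.235,.02])
for w in (47,52):
  v,f=fit([(T,g)],box(98,w,26),(.525,-.236,.12)); print(np.round(v,4),np.degrees(v[2]),f)
hsv=cv2.cvtColor(T["pixels"],cv2.COLOR_RGB2HSV)
m=(((hsv[...,0]>100)&(hsv[...,0]<125)&(hsv[...,1]>120))|(hsv[...,2]<60)).astype(np.uint8); m[:,:368]=0;m[:,435:]=0;m[:240]=0;m[285:]=0
v,f=fit([(T,m.astype(float))],box(98,50,25),(.525,-.236,.12)); print("col",np.round(v,4),np.degrees(v[2]),f)
overlay(T,[(box(98,50,25),v)],"d",(360,230,440,290))
E
python3 plan.py 0.8 .45 -.05 .2 -50 0.8 .524 -.2355 .12 -82
```

```text
t: 13.92
tool_pos: [0.6012, 0.0588, 0.152]
orientation: [-179.9, -0.1, -6.9]
ft_force: [1.4, 0.6, -0.2]
width: 0.0684
grip_force: 0.0
[ 0.5248 -0.2346  0.1085] 6.217611428407718 0.11796225411563654
[ 0.5244 -0.2347  0.1336] 7.6550623840150225 0.16237759591276768
col [ 0.5241 -0.2331  0.1711] 9.803856336924778 0.41591755710899214
[[0.8,-28,25,-9,-0.1,-0.1,8.6],[0.8,-24,29,-9,-0.1,-0.1,8.6],[0.8,-19,33,-9,-0.1,-0.1,8.7],[0.8,-14,35,-9,0,-0.1,8.6],[0.8,-8.2,36.6,-9.7,-0.1,0,8.7]]
[[0.8,47,16,20,0,0,8],[0.8,49,9,20,0,0,8],[0.8,50,2,20,0,0,8],[0.8,49.8,-5.7,20.2,0,0,8]]
```

View pics/d.png

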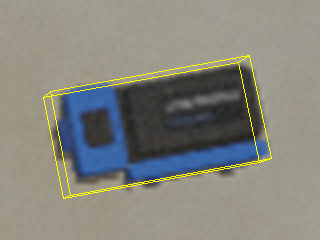

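```bash

python3 -m inch '[[0.8,-28,25,-9,0,0,8.6],[0.8,-24,29,-9,0,0,8.6],[0.8,-19,33,-9,0,0,8.7],[0.8,-14,35,-9,0,0,8.6],[0.8,-8,37,-10,0,0,8.7]]'
python3 -m inch '[[0.8,47,16,20,0,0,8],[0.8,49,9,20,0,0,8],[0.8,50,2,20,0,0,8],[0.8,50,-6,20,0,0,8],[0.8,0,0,0,0,0,0]]'
python3 plan.py 0.8 .5245 -.2345 .05 -81.5  0.8 .5245 -.2345 .004 -81.5
python3 - <<'E'
from fit import *; from plan import TR
T=vision.get_image("top")
print([(d["confidence"],d["centre"]) for d in vision.spot_in(T,"stop_bar_centre")])
V=(TR[0],TR[1],np.radians(TR[2]))
overlay(T,[([B(42,68,-85,85,5,27)],V),(TRAY[-6:],V)],"e",(180,170,320,280))
E
```

```text
t: 14.65
tool_pos: [0.4458, -0.0517, 0.1955]
orientation: [-180.0, -0.0, -50.3]
ft_force: [1.0, -1.2, -0.0]
width: 0.0696
grip_force: 0.0
t: 15.28
tool_pos: [0.5205, -0.2392, 0.1126]
orientation: [179.8, 0.0, -82.4]
ft_force: [-0.3, 1.0, -0.7]
width: 0.0702
grip_force: 0.0
[[0.8,-2,-2,31,0.1,0,-0.4],[0.8,-2.1,-2.8,31.6,0.1,0,-0.5]]
[[0.8,0.1,0,46,0,0,0]]
[(0.62, [0.6443, 0.1143, 0.0281])]
```

View pics/e.png

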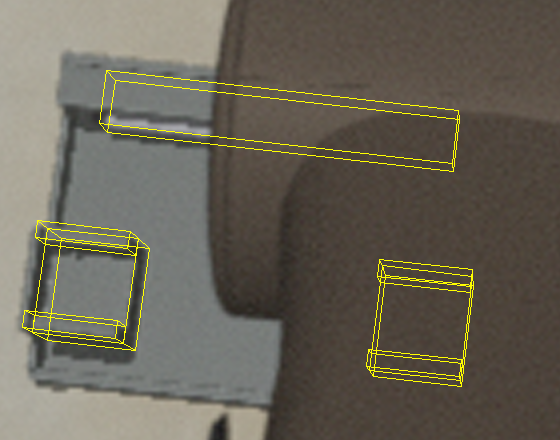

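The bar's left end shows at (110–210,125) in the crop, exactly under the lip edge where the model puts it. Now the dispenser grasp.

```bash

python3 -m inch '[[0.75,-2,-2,31,0,0,-0.4],[0.75,-2,-3,31,0,0,-0.5],[0.75,0,0,46,0,0,0],[0.75,0,0,0,0,0,0]]'
python3 -m inch '[[0,0,0,0,0,0,0],[0,0,0,0,0,0,0],[0,0,0,0,0,0,0]]'
python3 -m inch '[[0,0,0,-40,0,0,0],[0,0,0,-50,0,0,0],[0,0,0,-40,0,0,0],[0,0,0,0,0,0,0]]'
python3 plan.py T 0 -18 0 130 0  0 -18 0 60 0 0 -18 0 10 0
```

```text
t: 15.88
tool_pos: [0.523, -0.2306, 0.0057]
orientation: [179.7, 0.1, -81.1]
ft_force: [-0.0, -0.0, 0.0]
width: 0.0656
grip_force: 0.0
t: 16.25
tool_pos: [0.5265, -0.232, 0.0095]
orientation: [-179.8, -0.0, -81.1]
ft_force: [-1.7, 2.5, 7.8]
width: 0.0456
grip_force: 30.0
t: 16.75
tool_pos: [0.5277, -0.2325, 0.1422]
orientation: [-179.5, -0.1, -81.1]
ft_force: [-0.1, 1.0, -1.3]
width: 0.046
grip_force: 30.0
[[0,-35,-11,2,0,-0.1,-9.3],[0,-33,-17,2,0,0,-9.3],[0,-30,-22,1,0,-0.1,-9.3],[0,-26,-27,2,-0.1,-0.1,-9.3],[0,-22,-31,1,-0.1,0,-9.3]]
[[0,-16,-33,2,0,-0.1,-9.2],[0,-11,-36,1,-0.1,0,-9.3],[0,-4.7,-36.9,1.7,0,-0.1,-9.2]]
[[0,0,0,35,0,0,0],[0,0.1,0.1,35,0,0,0]]
[[0,0,0,50,0,0,0]]
```

```bash

python3 -m inch '[[0,-35,-11,2,0,0,-9.3],[0,-33,-17,2,0,0,-9.3],[0,-30,-22,1,0,0,-9.3],[0,-26,-27,2,0,0,-9.3],[0,-22,-31,1,0,0,-9.3]]'
python3 -m inch '[[0,-16,-33,2,0,0,-9.2],[0,-11,-36,1,0,0,-9.3],[0,-5,-37,2,0,0,-9.2],[0,0,0,0,0,0,0],[0,0,0,0,0,0,0]]'
python3 plan.py T 0 -19 0 60 0 0 -19 0 20 0
python3 - <<'E'
from h import *
a=vision.get_image("top")
print([(d["confidence"],d["centre"]) for d in vision.spot_in(a,"dispenser_centre")])
p=vision.get_image("side");print([(d["confidence"],d["centre"]) for d in vision.spot_in(p,"dispenser_centre")])
cv2.imwrite("pics/f.png",cv2.resize(np.hstack([a["pixels"][130:330,130:330],p["pixels"][130:330,180:380]])[:,:,::-1],None,fx=2,fy=2))
E
```

```text
t: 17.38
tool_pos: [0.5537, -0.0466, 0.1291]
orientation: [180.0, 0.0, -34.4]
ft_force: [0.3, 0.4, -1.4]
width: 0.046
grip_force: 30.0
t: 18.0
tool_pos: [0.5703, 0.0625, 0.1242]
orientation: [180.0, 0.1, -7.0]
ft_force: [0.0, 0.9, -1.4]
width: 0.0462
grip_force: 30.0
[[0,1,0,32,0,0,-0.1],[0,1.2,0.2,32.2,0,0.1,0]]
[[0,0,-0.1,40,0,0,0]]
[(0.64, [0.3188, -0.2707, 0.027]), (0.58, [0.5387, 0.0684, 0.1358])]
[(0.89, [0.5459, 0.0787, 0.1315]), (0.72, [0.3208, -0.2627, 0.018])]
```

View pics/f.png

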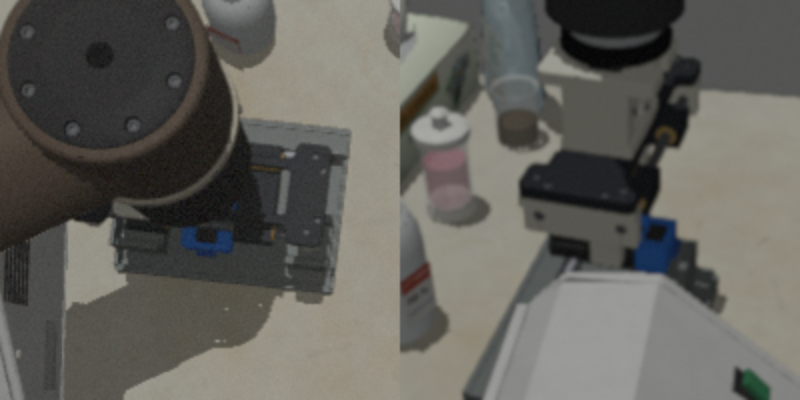

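The dispenser is held level, its blue end at (207,235) over the tray. I lower it.

```bash

python3 -m inch '[[0,1,0,32,0,0,0],[0,1,0,32,0,0,0],[0,0,0,35,0,0,0],[0,0,0,0,0,0,0]]'
python3 plan.py T 0 -19 0 12 0
python3 -m inch '[[0,0,0,5,0,0,0],[0,0,0,4,0,0,0],[0,0,0,0,0,0,0],[0,0,0,0,0,0,0]]'
python3 plan.py T 0 -19 0 12 0
```

```text
t: 18.7
tool_pos: [0.5709, 0.061, 0.0234]
orientation: [179.8, 0.3, -7.1]
ft_force: [-0.1, 0.2, -1.2]
width: 0.046
grip_force: 30.0
[[0,1.5,-1.3,11.4,0.2,0.3,-0.1]]
t: 19.2
tool_pos: [0.5732, 0.0626, 0.0172]
orientation: [-180.0, -0.0, -7.0]
ft_force: [0.5, -0.4, -1.3]
width: 0.0457
grip_force: 30.0
[[0,-0.7,0.6,5.2,0,0,0]]
```

```bash

python3 -m inch '[[0,-1,0,3,0,0,0],[0,0,0,0,0,0,0],[0,0,0,0,0,0,0]]'
python3 -m inch '[[0,0,0,2,0,0,0],[0,0,0,0,0,0,0],[0,0,0,0,0,0,0]]'
python3 plan.py T 0 -19 0 12 0
```

```text
t: 19.58
tool_pos: [0.5726, 0.0628, 0.0146]
orientation: [-180.0, -0.1, -6.9]
ft_force: [-1.3, -0.4, 7.3]
width: 0.0458
grip_force: 30.0
t: 19.95
tool_pos: [0.5727, 0.0627, 0.0143]
orientation: [-180.0, -0.1, -6.9]
ft_force: [-8.2, -0.5, 24.0]
width: 0.0459
grip_force: 30.0
[[0,-0.2,0.7,2.3,0,-0.1,0]]
```

The dispenser rests on the floor. I release it, rise, and re-measure the aluminium bar and the jar, since the clearance there is tight.

```bash

python3 -m inch '[[0,0,0,-2,0,0,0],[0.64,0,0,0,0,0,0],[0.64,0,0,0,0,0,0],[0.64,0,0,0,0,0,0]]'
python3 -m inch '[[0.64,0,0,-30,0,0,0],[0.64,0,0,-50,0,0,0],[0.64,0,0,-50,0,0,0],[0.64,0,0,0,0,0,0]]'
python3 - <<'E'
from fit import *
T=vision.get_image("top")
g=region(T,"hold_bar_centre",[.628,-.23,.02])
v,f=fit([(T,g)],box(186,20,20,8),(.628,-.23,-.126)); print("bar",np.round(v,4),np.degrees(v[2]),f)
m=((T["pixels"].min(2)>120)).astype(np.uint8); m[:,:335]=0;m[:,455:]=0;m[:190]=0;m[228:]=0
n,l,st,_=cv2.connectedComponentsWithStats(m); i=1+st[1:,4].argmax(); print(st[i])
g2=(l==i).astype(float); v2,f=fit([(T,g2)],[B(-10,10,-93,93,27,28)],(.628,-.23,-.126)); print("top face",np.round(v2,4),np.degrees(v2[2]),f)
j=region(T,"jar",[.768,-.116,.1])
def cyl(): a=np.linspace(0,2*np.pi,24,endpoint=False); return [np.array([[.0275*np.cos(t),.0275*np.sin(t),z] for t in a for z in(0,.10)])]
if j is not None: v3,f=fit([(T,j)],cyl(),(.765,-.116,0)); print("jar",np.round(v3,4),f)
print(ray(T,(339,118),.112))
E
python3 -c "print(1)"
```

```text
t: 20.45
tool_pos: [0.5718, 0.0625, 0.0132]
orientation: [180.0, 0.0, -7.0]
ft_force: [0.1, 0.2, -0.3]
width: 0.0562
grip_force: 0.0
t: 20.95
tool_pos: [0.5745, 0.0634, 0.1479]
orientation: [-179.8, -0.4, -6.9]
ft_force: [-0.1, 0.5, -0.7]
width: 0.056
grip_force: 0.0
bar [ 0.628  -0.2297 -0.1255] -7.192238952577233 0.1175191695519695
[ 335  190  120   38 3394]
top face [ 0.6274 -0.2345 -0.1253] -7.1795202879081925 0.7149039724884892
[[ 0.77536467 -0.11563385  0.112     ]]
1
```

```bash
python3 plan.py 0.55 .60 -.10 .17 -65 0.55 .6361 -.1652 .12 -97.2
```

```text
[[0.55,8,26,-5,0,0,9.7],[0.55,12,25,-4,0,0,9.7],[0.55,16,22,-5,0,0,9.7],[0.55,20,19,-4,0,0,9.6],[0.55,23,15,-5,0,0,9.7]]
[[0.55,25.2,11.7,-4.1,0,0,9.6]]
[[0.55,19,-1,12,0,0,8.1],[0.55,18,-4,13,0,0,8],[0.55,17,-6,12,0,0,8.1],[0.55,16.6,-9.4,12.9,0.1,0,8]]
```

```bash

python3 -m inch '[[0.55,8,26,-5,0,0,9.7],[0.55,12,25,-4,0,0,9.7],[0.55,16,22,-5,0,0,9.7],[0.55,20,19,-4,0,0,9.6],[0.55,23,15,-5,0,0,9.7]]'
python3 -m inch '[[0.55,25,12,-4,0,0,9.6],[0.55,19,-1,12,0,0,8.1],[0.55,18,-4,13,0,0,8],[0.55,17,-6,12,0,0,8.1],[0.55,17,-9,13,0,0,8]]'
python3 -m inch '[[0.55,0,0,0,0,0,0],[0.55,0,0,0,0,0,0]]'
python3 plan.py 0.55 .6361 -.1652 .06 -97.2 0.55 .6361 -.1652 .012 -97.2
python3 - <<'E'
from fit import *; from plan import TR
T=vision.get_image("top"); V=(TR[0],TR[1],np.radians(TR[2]))
overlay(T,[([B(-66,32,-26,26,5,31)],V),([B(42,68,-85,85,5,27)],V)],"g",(180,170,320,280))
E
```

```text
t: 21.72
tool_pos: [0.5951, -0.0735, 0.1648]
orientation: [179.8, 0.1, -55.7]
ft_force: [0.8, 0.1, 0.4]
width: 0.0481
grip_force: 0.0
t: 22.35
tool_pos: [0.6353, -0.1659, 0.1181]
orientation: [179.8, -0.0, -97.4]
ft_force: [0.8, 0.5, 0.4]
width: 0.0483
grip_force: 0.0
t: 22.6
tool_pos: [0.6355, -0.1653, 0.1196]
orientation: [179.9, -0.0, -97.1]
ft_force: [-0.3, 0.1, 0.6]
width: 0.048
grip_force: 0.0
[[0.55,0,0,30,0.1,0,0.1],[0.55,-0.2,-0.7,29.6,0,0,0]]
[[0.55,0,0,48,0,0,0]]
```

View pics/g.png

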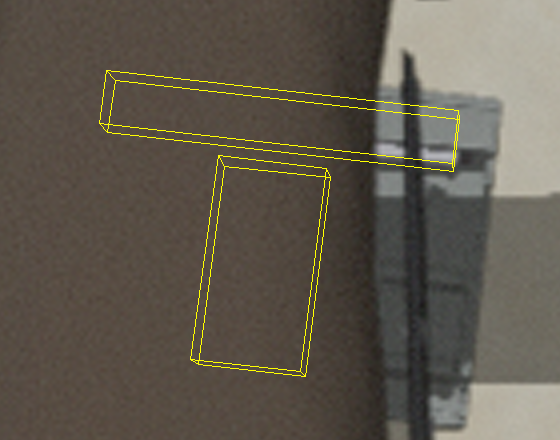

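The steel bar's right end at (380–450,155) also lies at its home outline; the dispenser is hidden by the arm. All ten pictures are used, so from here I check by numbers only. Next, gripping the aluminium bar's end.

```bash

python3 -m inch '[[0.55,0,-1,30,0,0,0],[0.55,0,0,40,0,0,0],[0.55,0,0,0,0,0,0]]'
python3 -m inch '[[0.55,0,0,20,0,0,0],[0.55,0,0,18,0,0,0],[0.55,0,0,0,0,0,0],[0.55,0,0,0,0,0,0]]'
python3 -m inch '[[0,0,0,0,0,0,0],[0,0,0,0,0,0,0],[0,0,0,0,0,0,0],[0,0,0,0,0,0,0]]'
python3 plan.py 0 .6361 -.1652 .012 -97.2
```

```text
t: 23.02
tool_pos: [0.6347, -0.1649, 0.0482]
orientation: [179.7, -0.0, -97.1]
ft_force: [0.1, -0.5, -0.2]
width: 0.0479
grip_force: 0.0
t: 23.52
tool_pos: [0.6377, -0.1656, 0.0135]
orientation: [-179.9, -0.0, -97.1]
ft_force: [-0.2, 0.0, -0.5]
width: 0.0479
grip_force: 0.0
t: 24.02
tool_pos: [0.6372, -0.1656, 0.0128]
orientation: [-180.0, -0.0, -97.2]
ft_force: [-0.8, -0.1, 1.0]
width: 0.02
grip_force: 30.0
[[0,-0.3,1.1,0.8,0,0,0]]
```

```bash

python3 -m inch '[[0,0,0,-15,0,0,0],[0,0,0,-25,0,0,0],[0,0,0,-40,0,0,0],[0,0,0,-30,0,0,0],[0,0,0,0,0,0,0]]'
python3 - <<'E'
from h import *
for n in("top","side"):
    p=vision.get_image(n); print([(round(d["confidence"],2),np.round(d["centre"],3)) for d in vision.spot_in(p,"hold_bar_centre")])
E
python3 plan.py 0 .445 -.165 .08 -97.2 0 .445 -.165 .02 -97.2
```

```text
t: 24.65
tool_pos: [0.6388, -0.1657, 0.1266]
orientation: [-179.7, 0.0, -97.1]
ft_force: [-0.3, 0.2, -2.7]
width: 0.0194
grip_force: 30.0
[(0.86, array([ 0.629, -0.267,  0.141]))]
[(0.81, array([ 0.635, -0.147,  0.136]))]
[[0,6,47,11,0,0,0],[0,6,48,10,0,0,0],[0,6,47,11,0.1,0,0],[0,5.4,47.7,9.9,0,0,0]]
[[0,0,0,30,0,0,0],[0,0,0,30,0,0,0]]
```

```bash

python3 -m inch '[[0,6,47,11,0,0,0],[0,6,48,10,0,0,0],[0,6,47,11,0,0,0],[0,5,48,10,0,0,0],[0,0,0,30,0,0,0]]'
python3 -m inch '[[0,0,0,30,0,0,0],[0,0,0,10,0,0,0],[0,0,0,0,0,0,0],[0,0,0,0,0,0,0]]'
python3 plan.py 0 .445 -.165 .005 -97.2
```

```text
t: 25.48
tool_pos: [0.4425, -0.1648, 0.0507]
orientation: [-180.0, 0.0, -97.2]
ft_force: [0.7, 0.2, -1.0]
width: 0.02
grip_force: 30.0
t: 25.98
tool_pos: [0.4463, -0.1647, 0.0112]
orientation: [-180.0, -0.0, -97.1]
ft_force: [-0.1, -0.7, -1.2]
width: 0.0196
grip_force: 30.0
[[0,0.4,1.3,6.2,0,0,0.1]]
```

```bash

python3 -m inch '[[0,0,0,3,0,0,0],[0,0,0,2,0,0,0],[0,0,0,0,0,0,0],[0,0,0,0,0,0,0]]'
python3 -m inch '[[0,0,0,1,0,0,0],[0,0,0,0,0,0,0]]'
```

```text
t: 26.48
tool_pos: [0.4457, -0.1647, 0.0057]
orientation: [-180.0, 0.0, -97.2]
ft_force: [-0.1, -0.2, -1.2]
width: 0.0195
grip_force: 30.0
t: 26.72
tool_pos: [0.4458, -0.1647, 0.0047]
orientation: [-180.0, -0.0, -97.2]
ft_force: [-1.0, -0.2, 1.7]
width: 0.0195
grip_force: 30.0
```

```bash

python3 -m inch '[[0.5,0,0,0,0,0,0],[0.5,0,0,0,0,0,0],[0.5,0,0,-40,0,0,0],[0.5,-30,0,-45,0,0,0],[0.5,-55,0,-45,0,0,0]]'
python3 -m inch '[[0.5,-60,0,0,0,0,0],[0.5,-60,0,0,0,0,0],[0.5,-40,0,0,0,0,0]]'
python3 - <<'E'
from fit import *; from plan import TR
T=vision.get_image("top")
g=region(T,"hold_bar_centre",[.437,-.23,.02]); 
if g is None: print("none",[(d["confidence"],np.argwhere(d["region"]).mean(0)) for d in vision.silhouettes(T,"hold_bar_centre")])
else:
    v,f=fit([(T,g)],box(186,20,20),(.437,-.23,-.126)); print("bar",np.round(v,4),np.degrees(v[2]),f,g.sum())
g=region(T,"dispenser_centre",[.575,.062,.02]); print(None if g is None else g.sum())
if g is not None: 
    v,f=fit([(T,g)],[B(-25,25,-49,49,5,30)],(.574,.062,1.45)); print("disp",np.round(v,4),np.degrees(v[2]),f)
    c,s=np.cos(np.radians(TR[2])),np.sin(np.radians(TR[2])); d=np.array(v[:2])-TR[:2]; print("in tray",c*d[0]+s*d[1],-s*d[0]+c*d[1],np.degrees(v[2])-TR[2])
E
```

```text
t: 27.35
tool_pos: [0.4554, -0.0868, 0.1306]
orientation: [-180.0, -0.0, -97.3]
ft_force: [1.2, 0.4, -0.9]
width: 0.0439
grip_force: 0.0
t: 27.72
tool_pos: [0.4756, 0.0742, 0.1295]
orientation: [-179.9, 0.0, -97.1]
ft_force: [1.0, 0.0, 1.0]
width: 0.0441
grip_force: 0.0
bar [ 0.4358 -0.229  -0.1243] -7.122718100984801 0.06667986647353263 1090.0
None
```

```bash
python3 plan.py 0.5 .4358 -.229 .12 -97.1
```

```text
[[0.5,51,0,2,0,0,0],[0.5,51,1,1,0,0,0],[0.5,51,0,2,0,0,0],[0.5,51,1,1,0,0,0],[0.5,51,0,2,0,0,0.1]]
[[0.5,50.1,0.5,1,0,0,0]]
```

```bash

python3 -m inch '[[0.5,51,0,2,0,0,0],[0.5,51,1,1,0,0,0],[0.5,51,0,2,0,0,0],[0.5,51,1,1,0,0,0],[0.5,51,0,2,0,0,0]]'
python3 -m inch '[[0.5,50,0,20,0,0,0],[0.5,0,0,30,0,0,0],[0.5,0,0,0,0,0,0],[0.5,0,0,0,0,0,0]]'
python3 plan.py 0.5 .4358 -.229 .005 -97.1
python3 - <<'E'
from fit import *; from plan import TR
T=vision.get_image("top")
L=[d for d in vision.silhouettes(T,"dispenser_centre")]
for d in L: print(d["confidence"],np.argwhere(d["region"]).mean(0),d["region"].sum())
print([(d["confidence"],d["centre"]) for d in vision.spot_in(T,"dispenser_centre")])
g=region(T,"dispenser_centre",[.575,.062,.02]); 
if g is not None: 
    v,f=fit([(T,g)],[B(-25,25,-49,49,5,30)],(.574,.062,1.45)); print("disp",np.round(v,4),np.degrees(v[2]),f)
    c,s=np.cos(np.radians(TR[2])),np.sin(np.radians(TR[2])); d=np.array(v[:2])-TR[:2]; print("in tray",c*d[0]+s*d[1],-s*d[0]+c*d[1],np.degrees(v[2])-TR[2])
E
```

```text
t: 28.5
tool_pos: [0.4405, -0.1832, 0.1212]
orientation: [-180.0, 0.0, -97.2]
ft_force: [0.6, 0.3, 0.3]
width: 0.0435
grip_force: 0.0
t: 29.0
tool_pos: [0.4356, -0.2307, 0.0719]
orientation: [-180.0, -0.0, -97.1]
ft_force: [0.0, -1.1, 0.5]
width: 0.0438
grip_force: 0.0
[[0.5,-1,0,33,0,0,0],[0.5,-0.8,0,33.9,0,0,0]]
0.97 [230.08476518 245.78579611] 873
0.86 [381.12686567 425.82835821] 670
[(0.82, [0.3022, -0.2722, 0.0253]), (0.31, [0.6316, 0.0525, 0.0275])]
disp [0.5772 0.06   1.4334] 82.13017600307788 0.40410010948973496
in tray -0.014031226090762601 -0.0014874181537456773 89.04017600307787
```

```bash

python3 -m inch '[[0.5,-1,0,33,0,0,0],[0.5,-1,0,33,0,0,0],[0.5,0,0,0,0,0,0]]'
python3 -m inch '[[0,0,0,0,0,0,0],[0,0,0,0,0,0,0],[0,0,0,0,0,0,0],[0,0,0,0,0,0,0]]'
python3 -m inch '[[0,0,0,-40,0,0,0],[0,0,0,-50,0,0,0],[0,0,0,-50,0,0,0],[0,0,0,0,0,0,0]]'
python3 plan.py T 0 -37 0 145 -90 0 -37 0 70 -90
```

```text
t: 29.58
tool_pos: [0.4343, -0.228, 0.004]
orientation: [179.8, -0.0, -97.1]
ft_force: [-0.2, 0.5, 0.5]
width: 0.0436
grip_force: 0.0
t: 30.08
tool_pos: [0.4366, -0.2287, 0.0063]
orientation: [-179.9, -0.0, -97.1]
ft_force: [-0.7, 2.4, 8.3]
width: 0.0197
grip_force: 30.0
t: 30.58
tool_pos: [0.438, -0.2291, 0.1494]
orientation: [-179.5, -0.0, -97.1]
ft_force: [-0.1, 0.1, -1.5]
width: 0.0196
grip_force: 30.0
[[0,-51,-13,1,-0.1,0,0],[0,-51,-13,1,-0.1,0,0],[0,-51,-13,1,-0.1,0,-0.1],[0,-51,-13,1,-0.1,0,0],[0,-51,-14,0,0,0,-0.1]]
[[0,-50.5,-13.5,0.6,-0.1,0,0]]
[[0,0,0,38,0,0,0],[0,0,0,37,0,0,0]]
```

```bash

python3 -m inch '[[0,-51,-13,1,0,0,0],[0,-51,-13,1,0,0,0],[0,-51,-13,1,0,0,0],[0,-51,-13,1,0,0,0],[0,-51,-14,0,0,0,0]]'
python3 -m inch '[[0,-50,-14,0,0,0,0],[0,0,0,0,0,0,0],[0,0,0,30,0,0,0],[0,0,0,20,0,0,0],[0,0,0,0,0,0,0]]'
python3 plan.py T 0 -37 0 65 -90
python3 - <<'E'
from h import *
for n in("top","side"):
    p=vision.get_image(n); print([(round(d["confidence"],2),np.round(d["centre"],3)) for d in vision.spot_in(p,"hold_bar_centre")])
E
```

```text
t: 31.2
tool_pos: [0.5324, 0.0177, 0.1401]
orientation: [179.9, -0.0, -97.2]
ft_force: [1.6, -0.6, -1.6]
width: 0.0198
grip_force: 30.0
t: 31.82
tool_pos: [0.551, 0.0628, 0.089]
orientation: [179.8, -0.1, -97.2]
ft_force: [0.3, -0.2, -0.9]
width: 0.0197
grip_force: 30.0
[[0,-1.9,-3.5,24,0.2,-0.1,-0.3]]
[(0.62, array([0.546, 0.003, 0.102]))]
[(0.55, array([0.555, 0.059, 0.11 ]))]
```

```bash

python3 -m inch '[[0,-1,-3,20,0,0,0],[0,0,0,0,0,0,0],[0,0,0,0,0,0,0]]'
python3 plan.py T 0 -37 0 40 -90
```

```text
t: 32.4
tool_pos: [0.5565, 0.0647, 0.072]
orientation: [-180.0, 0.0, -97.2]
ft_force: [0.7, 0.3, -0.1]
width: 0.0198
grip_force: 30.0
[[0,0.7,1.9,32,0,0,-0.2]]
```

```bash

python3 -m inch '[[0,1,2,10,0,0,0],[0,0,0,10,0,0,0],[0,0,0,8,0,0,0],[0,0,0,0,0,0,0],[0,0,0,0,0,0,0]]'
python3 plan.py T 0 -37 0 39 -90
```

```text
t: 33.02
tool_pos: [0.5542, 0.064, 0.0432]
orientation: [-180.0, -0.0, -97.2]
ft_force: [-0.5, -0.0, -1.6]
width: 0.0196
grip_force: 30.0
[[0,-0.3,-0.4,4.2,0,0,-0.2]]
```

```bash

python3 -m inch '[[0,0,0,3,0,0,0],[0,0,0,0,0,0,0],[0,0,0,0,0,0,0]]'
python3 -m inch '[[0,0,0,1.5,0,0,0],[0,0,0,0,0,0,0],[0,0,0,0,0,0,0]]'
```

```text
t: 33.4
tool_pos: [0.5541, 0.064, 0.0402]
orientation: [-180.0, 0.0, -97.2]
ft_force: [0.0, -0.2, -1.1]
width: 0.02
grip_force: 30.0
t: 33.78
tool_pos: [0.5542, 0.064, 0.0393]
orientation: [-180.0, 0.0, -97.2]
ft_force: [-2.1, 1.0, 5.1]
width: 0.0195
grip_force: 30.0
```

Contact came at the expected height. Release and retreat clear.

```bash

python3 -m inch '[[0.45,0,0,0,0,0,0],[0.45,0,0,0,0,0,0],[0.45,0,0,-15,0,0,0],[0.45,0,0,-40,0,0,0],[0.45,0,0,-50,0,0,0]]'
python3 -m inch '[[0.45,20,30,-40,0,0,0],[0.45,50,20,-20,0,0,0],[0.45,55,10,0,0,0,0],[0.45,55,10,0,0,0,0],[0.45,55,0,0,0,0,0]]'
python3 -m inch '[[0.45,55,0,0,0,0,0],[0.45,50,20,0,0,0,0],[0.45,0,20,0,0,0,0],[0.45,0,0,0,0,0,0]]'
python3 - <<'E'
from fit import *; from plan import TR
T=vision.get_image("top")
c,s=np.cos(np.radians(TR[2])),np.sin(np.radians(TR[2]))
def rep(n,v,f): d=np.array(v[:2])-TR[:2]; print(n,np.round([1000*(c*d[0]+s*d[1]),1000*(-s*d[0]+c*d[1]),np.degrees(v[2])-TR[2],f],3))
for k,nr,P,v0 in (("hold_bar_centre",[.554,.064,.053],[B(-10,10,-93,93,33,53)],(.554,.064,-.12)),("stop_bar_centre",[.64,.053,.027],[B(-13,-7,-85,85,26,27)],(.646,.053,-.12))):
    g=region(T,k,nr); print(k,None if g is None else g.sum())
    if g is not None: rep(k,*fit([(T,g)],P,v0))
L=vision.silhouettes(T,"dispenser_centre")
V=(TR[0],TR[1],np.radians(TR[2]))
for d in L: print("disp",d["confidence"],np.argwhere(d["region"]).mean(0),d["region"].sum())
g=np.zeros((480,640))
for d in L:
    if np.argwhere(d["region"]).mean(0)[1]<320: g=np.maximum(g,d["region"])
hb=rend(T,[B(-12,12,-95,95,33,54)],V)
def cost(a):
    v=[.574+a[0]/1000,.062+a[1]/1000,1.45+np.radians(a[2])]; m=np.minimum(rend(T,[B(-25,25,-49,49,5,30)],v),1-hb); gg=np.minimum(g,1-hb); return 1-np.minimum(m,gg).sum()/np.maximum(m,gg).sum()
b=minimize(cost,[0,0,0],method="Nelder-Mead",options=dict(initial_simplex=[[0,0,0],[8,0,0],[0,8,0],[0,0,6]]))
rep("disp",[.574+b.x[0]/1000,.062+b.x[1]/1000,1.45+np.radians(b.x[2])],b.fun)
for k in("jar","beaker","wash_bottle"): print(k,[(round(d["confidence"],2),np.round(d["centre"],3)) for d in vision.spot_in(T,k)])
E
```

```text
t: 34.4
tool_pos: [0.5535, 0.0636, 0.145]
orientation: [179.9, -0.1, -97.2]
ft_force: [0.9, 0.1, -0.6]
width: 0.0394
grip_force: 0.0
t: 35.02
tool_pos: [0.4544, -0.1619, 0.2053]
orientation: [-179.9, 0.0, -97.1]
ft_force: [1.3, 0.2, 0.3]
width: 0.0396
grip_force: 0.0
t: 35.52
tool_pos: [0.4012, -0.2598, 0.2045]
orientation: [-179.9, 0.0, -97.3]
ft_force: [0.2, 0.7, 0.9]
width: 0.0394
grip_force: 0.0
hold_bar_centre 779.0
hold_bar_centre [-39.13    2.609  -0.25    0.369]
stop_bar_centre 5825.0
stop_bar_centre [71.759 -6.112 -6.077  0.948]
disp 0.61 [233.31113537 245.76637555] 916
disp [-18.719  -0.135  86.373   0.483]
jar [(0.73, array([ 0.761, -0.119,  0.098]))]
beaker [(0.64, array([ 0.743, -0.247,  0.03 ]))]
wash_bottle [(0.6, array([0.754, 0.048, 0.113])), (0.43, array([0.585, 0.059, 0.031]))]
```

```bash
python3 -c "
from cell import job
print(job.sign_off())"
```

```text
the job is handed in; nothing more can be done
None
```

I packed the tray in the order asked and handed it in at about 36 s: steel bar home under the lip, dispenser flat and centred within about 2 mm, and aluminium bar in both slots. The jar, beaker and wash bottle still stand where they were. The final check was by measurement only: the dispenser's angle is sure to a few degrees, and the steel bar was last seen home before the aluminium bar went in.

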